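# Clear the bench waste into the lidded lab bin

### The arm

A 7-joint arm with a two-finger parallel gripper is mounted at the origin on the work surface. World frame = base frame: x ahead of the robot, y to its left, z up, the work surface at z = 0. Lengths are in m, angles in rad, forces in N, time in s.
With the tool pointing down it reaches from about 0.425 to 0.825 m from the base axis. Payload 3.6 kg.
Tool frame: the origin (TCP) lies midway between the tips of the shut fingers; the grasp point (between the pads) lies arm.grip_depth behind it (arm.grip_depth is the distance from the TCP to the grasp point, in m); z points along the fingers, y is the direction in which the jaws open and shut (so a half turn about z gives the same grasp; the last joint's range is limited). The gripper opens to 93 mm and grips with 3 to 60 N. Pads are 15 mm wide; open, the fingers measure 128 mm over their backs; the gripper's body (75 mm by 188 mm) begins 65 mm behind the grasp point.
Start: joints at [-0.026, 0.615, -0.013, 1.423, 0.008, 1.103, -0.04], TCP at [0.65, 0, 0.219] pointing down, gripper open.
Joint ranges: [-3.12, 3.12], [-0.3, 2.06], [-1.34, 1.32], [0.26, 2.42], [-1.36, 4.5], [0.01, 1.98], [-2.84, 2.84]. Speed limits (rad/s): [2.79, 2.79, 3.14, 3.14, 3.14, 3.14, 3.14].

### API

Orientations are given as a rotation vector (axis times angle).
In Python, from bench import arm gives the robot as it stands.
- The arm moves only by the tool apply_moves, never from a script. Its argument "series" is one flat list of numbers, 7 for each row, row after row: the closure, from -1 (fully open) to 1 (shut), then the shift along the world's x, y, z in units of 120 mm (1.0 is 120 mm), then the turn, a rotation vector about the world's x, y, z in units of 180 degrees (1.0 is 180 degrees). In form: [gripper, x, y, z, wx, wy, wz, gripper, x, y, z, wx, wy, wz, ...]. A call has 1 to 20 rows; each row shifts and turns the commanded pose from where the row before left it; what a row does not reach is not made up. A row lasts 1/10 s, in which the tool goes at most 50 mm and 8.59 degrees, less where a joint would pass 70% of its speed; a pose out of reach is approached as far as the arm can. A call with a number of a shift or a turn outside -1 to 1 is refused whole. A call with a gripper value outside its range is refused whole. The fingers move at their own pace and stop on an object; the grip force is fixed at half the most. Time passes only in rows, so rows that do not move let the fingers close. It gives the time, the measured TCP pose, the force and the opening at its end, in the units of the state.
- arm.read_state(): the state, without advancing time (a new reading comes with each control period).
- arm.grab_frame(name): name is "scene" or "side" or "wrist"; returns the picture (480x640x3 uint8, red, green, blue); there is no depth.
- arm.camera_info(name): a dict with "vertical_fov" (degrees; the focal length in pixels is half the picture's height over the tangent of half this angle, whatever the lens; pixels are square), "cx", "cy" (the principal point, pixels), "D" ([k1, k2, p1, p2, k3] as OpenCV has them; the pictures are not rectified), "eye" and "rotation" of the camera in the world. Camera axes: x right, y down, z forward; pixel columns grow to the right and rows downward; lengths in m; the calibration is good to about 2 mm. A picture is of the moment at which its call begins: read the wrist's pose just before it. camera_info takes no time and is no camera call; for the wrist camera it gives the pose at the moment of the call.
- arm.finish_job(): hands the job in, once; it reports no verdict.
The state is a dict: "time": time; "qpos": joint angles; "joint_vel": joint speeds; "effort": joint torques, N m; "position": TCP position; "tcp_rot": TCP orientation; "wrist_force": force on the tool from outside, world axes, zero at the start; "wrist_torque": the same for the moment, N m; "grip_width": finger opening in m.
Only numpy, scipy, OpenCV 4.12 (cv2) and the standard library are available. Lean on these libraries where they do the work, as an engineer would, in place of code of your own. Each camera call takes 0.05 s, during which the arm holds its last target. There are 200 camera calls.

### The job

Clear the waste off the lab bench: swing the lid of the yellow waste bin right up, put the two crumpled paper balls from the pad and the spent red-capped tube lying on the roller mixer into the bin, then shut the lid fully again. The blue-capped tube is still in use, so leave it lying where it is on the mixer, and do not push about or knock over anything else on the bench.

Things in the scene. Friction and masses are not known exactly. Their poses are not given: they have to be found in the camera images.
- ball_white: Crumpled ball of white paper to throw away, irregular but roughly round, 41 to 48 mm across, about 14 g, lying on the light blue pad (2 mm thick). Origin at its centre, 21 mm above its underside. Firm enough to grip across any direction.
- ball_yellow: Crumpled ball of yellow paper to throw away, same size and build as the white one. Origin at its centre, 21 mm above its underside.
- tube_spent: Spent sample tube to throw away: white, round, RED cap, 29 mm thick, 116 mm long, rounded ends, about 45 g. Lies level along the valley between two mixer rollers, free to roll. Origin on its axis at mid length; x along it, cap at -x. Its axis is 9 mm above the roller tops, so fingertips reach at most about 8 mm below the axis. At least 60 mm free beside it to the other tube.
- tube_good: Bystander: the same kind of tube with a BLUE cap, in another valley of the mixer. Still in use; must stay lying where it is. Axes and origin as for the spent tube.
- mixer: Roller mixer, switched off, light grey case 340 mm (x) by 210 mm (y), fixed to the bench. Six dark rollers, 26 mm thick, that do not turn, run along x at 32 mm pitch between two end blocks; roller axes 78 mm, roller tops 91 mm, end blocks 98 mm above the bench; each block takes the last 46 mm of the length. Origin at the centre of its underside.
- bin: Yellow open-topped waste bin, 170 mm (x) by 200 mm (y), rim 120 mm high, walls and floor 4 mm thick, fixed to the bench. Origin at the centre of its underside; -x is its front (the side nearer the robot), +x the side with the lid hinge.
- bin_mouth (a point): Centre of the bin's mouth, at the height of the rim (120 mm); axes as the bin's.
- lid (a joint): Angle of the bin's grey flip lid, rad: 0 fully shut, growing as the front edge swings up and over to the far side; about 1.57 upright, stop at 1.75. It may start slightly ajar. The hinge is stiff with friction: the lid stays at whatever angle it is left, and moving it takes about 2 N at the grab bar.
- lid_bar (a point): Middle of the lid's white grab bar: round, 10 mm thick, 110 mm long, parallel to the hinge (along the bin's y), on two arms at its ends, 38 mm ahead of the lid's front edge, with free space in front, behind and below. It is 210 mm from the hinge line and 3 mm above the lid's underside, and moves with the lid.
- lid_hinge (a point): A point on the hinge line of the lid, at the middle of the bin's far (+x) rim, 120 mm above the bench; the hinge line runs along the bin's y. The lid plate is 172 mm from hinge to front edge, 204 mm wide and 6 mm thick.
- marker: Bystander: black and white marker pen, 130 mm long, 15 mm thick, lying on the pad between the paper balls. Origin at its middle, on its underside; x along it.
- gun_a: Bystander: white infrared thermometer gun lying on its side beyond the pad, barrel 145 mm along its x, handle about 105 mm to its -y, 38 mm high. Origin under the barrel.
- gun_b: Bystander: a second thermometer gun, as the first, farther to the robot's left.
- spray: Bystander: slim green spray bottle with a white head, 42 mm in diameter, 156 mm tall. Origin at the centre of its underside.
- reagent: Bystander: amber reagent bottle with a blue cap, 72 mm in diameter, 145 mm tall. Origin at the centre of its underside.

How it is judged:
On the way, in this order (a step that is already met when the one before it is completed fails the run):
1. the bin's lid is swung up, at least 1.0 rad (value of joint lid above 1 rad), for 0.2 s.
2. both paper balls and the red-capped tube are inside the bin, below its rim (x of ball_white in the frame of bin between -0.085 and 0.085 m and y of ball_white in the frame of bin between -0.1 and 0.1 m and z of ball_white in the frame of bin between 0 and 0.118 m and x of ball_yellow in the frame of bin between -0.085 and 0.085 m and y of ball_yellow in the frame of bin between -0.1 and 0.1 m and z of ball_yellow in the frame of bin between 0 and 0.118 m and x of tube_spent in the frame of bin between -0.085 and 0.085 m and y of tube_spent in the frame of bin between -0.1 and 0.1 m and z of tube_spent in the frame of bin between 0 and 0.118 m), for 0.2 s.
3. the lid is shut (under 0.05 rad) (value of joint lid below 0.05 rad), for 0.2 s.
At the end, for the whole second after the job is handed in: The lid is shut (under 0.05 rad) with both paper balls and the red-capped tube at rest inside the bin, the blue-capped tube lies on the mixer within 15 mm of where it was, and every other thing on the bench is within 20 mm of where it stood (all of step 2 and value of joint lid below 0.05 rad and linear speed of each of ball_white, ball_yellow, tube_spent, tube_good below 0.05 m/s and distance of tube_good from where it was at the start of the episode below 0.015 m and distance of each of marker, gun_a, gun_b, spray, reagent from where it was at the start of the episode below 0.02 m); the robot touches nothing.
It fails at once if the blue-capped tube is shifted more than 15 mm or lifted off the mixer (distance of tube_good from where it was at the start of the episode above 0.015 m).
It fails at once if a bystander (marker, thermometers, spray bottle, amber bottle) is pushed more than 20 mm (distance of any of marker, gun_a, gun_b, spray, reagent from where it was at the start of the episode above 0.02 m).
It fails at once if a bystander bottle is knocked over (angle between any of spray, reagent's own z axis and vertical above 0.5 rad).
It also fails if it takes over 72 s, if anything falls off the work surface, if the arm or the gripper's body presses on something with over 40 N, if the wrist force passes 120 N, or if a joint passes its speed limit or range.

## Working session

There is one attempt and no reset: what is moved stays moved. The work goes in short steps, Python scripts to look and compute and a tool call to move; the robot and the scene stay as the last step left them, time stands still between calls to the robot, and variables do not carry over. Pictures are saved under pics/ and viewed, about 8 in all and at most 12, crops included, and the job is handed in when it is done.

Besides the shell and the picture viewer there is one more tool, called after "Request:" in YAML: its name, and indented under it one key for each argument. apply_moves: Moves the arm, as the interface text tells. Its arguments: {"type":"object","properties":{"series":{"type":"array","items":{"type":"number"}}},"required":["series"]}

```bash
mkdir -p pics; ls
cat > h.py <<'E'
import numpy as np, cv2
from bench import arm
def cam(n):
    c=arm.camera_info(n); f=240/np.tan(np.radians(c["vertical_fov"])/2)
    K=np.array([[f,0,c["cx"]],[0,f,c["cy"]],[0,0,1]]); return K,np.array(c["D"],float),np.array(c["eye"]),np.array(c["rotation"])
def ray(n,uv,C=None):
    K,D,e,R=C or cam(n); R=R if R.shape==(3,3) else cv2.Rodrigues(R)[0]
    p=cv2.undistortPoints(np.array(uv,float).reshape(-1,1,2),K,D)[:,0]
    return e,np.c_[p,np.ones(len(p))]@R.T
def onz(n,uv,z,C=None):
    e,d=ray(n,uv,C); return e+d*((z-e[2])/d[:,2])[:,None]
def proj(n,P,C=None):
    K,D,e,R=C or cam(n); R=R if R.shape==(3,3) else cv2.Rodrigues(R)[0]
    return cv2.projectPoints((np.array(P,float).reshape(-1,3)-e)@R,np.zeros(3),np.zeros(3),K,D)[0][:,0]
def snap(n,f):
    im=arm.grab_frame(n); cv2.imwrite("pics/"+f,im[:,:,::-1]); return im
E
python3 - <<'E'
from h import *
for n in ("scene","side","wrist"): snap(n,n+"0.png"); print(n,arm.camera_info(n))
print(arm.read_state(),arm.grip_depth)
E
```

```text
pics
scene {'vertical_fov': 49.118360855165626, 'cx': 311.7087473077137, 'cy': 240.23105686019744, 'D': array([-0.15162917,  0.        ,  0.        ,  0.        ,  0.        ]), 'eye': array([ 1.65710747, -0.13336318,  0.79463698]), 'rotation': array([-1.72315765, -1.4549784 ,  0.8251614 ])}
side {'vertical_fov': 42.3670590032747, 'cx': 321.54036364464395, 'cy': 258.65466454940696, 'D': array([-0.01981548,  0.        ,  0.        ,  0.        ,  0.        ]), 'eye': array([0.00801775, 0.77380229, 0.86279391]), 'rotation': array([-0.86169341,  2.4671454 , -1.1956639 ])}
wrist {'vertical_fov': 62.15740737275173, 'cx': 326.5916536586103, 'cy': 237.15018427711294, 'D': array([-0.04872462,  0.        ,  0.        ,  0.        ,  0.        ]), 'eye': array([0.64945355, 0.07694799, 0.38281856]), 'rotation': array([ 2.86060161e+00,  1.54586697e-03, -3.78265102e-03])}
{'time': 0.15, 'qpos': array([-0.02650418,  0.61568216, -0.01262121,  1.42448119,  0.00808222,
        1.1034228 , -0.04039726]), 'joint_vel': array([ 0.00075043, -0.00304491,  0.00053662, -0.00423956,  0.00052507,
       -0.00010253, -0.00099301]), 'effort': array([ 1.13936116e-03, -4.59350109e+01,  2.09416850e-01, -1.65943640e+01,
       -6.11101720e-02,  1.81601685e-02,  1.63591380e-04]), 'position': array([6.49407839e-01, 2.55826874e-05, 2.17773406e-01]), 'tcp_rot': array([-2.22039428e+00, -2.22054157e+00,  2.15633386e-03]), 'wrist_force': array([-1.74714854, -0.05015363, -0.21252807]), 'wrist_torque': array([-0.06413175,  0.03630046,  0.00660529]), 'grip_width': 0.093170230586039} 0.0188
```

View pics/scene0.png

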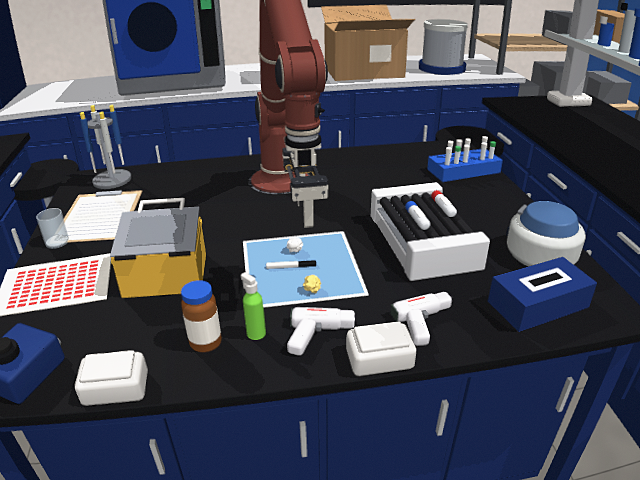

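View pics/side0.png

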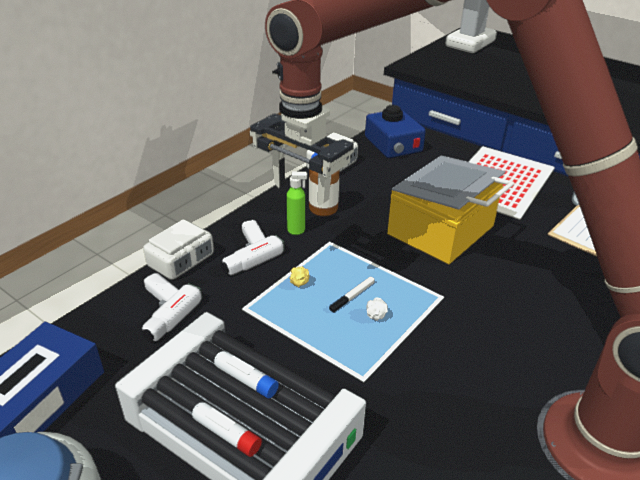

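The scene view shows the bin at (160,250) with its bar towards the robot at (162,203), the white ball at (294,244), the yellow ball at (312,284) and the red cap at (442,203). In the side view the bar is at about (490,190), the balls are at (299,276) and (376,309), and the red cap is at (249,442).

Run:
```python
from h import *
s=cv2.imread("pics/scene0.png"); d=cv2.imread("pics/side0.png")
a=cv2.resize(s[190:300,100:220],None,fx=3.3,fy=3.3,interpolation=2); b=cv2.resize(d[145:265,380:515],None,fx=2.95,fy=2.95,interpolation=2)
c=cv2.resize(d[340:470,170:300],None,fx=1.8,fy=1.8)
w=cv2.imread("pics/wrist0.png"); w=cv2.resize(w,None,fx=.37,fy=.37)
o=np.zeros((600,800,3),np.uint8); o[:a.shape[0],:a.shape[1]]=a; o[:b.shape[0],400:400+b.shape[1]]=b[:, :400]
o[365:599,:234]=c; o[370:370+w.shape[0],400:400+w.shape[1]]=w
cv2.imwrite("pics/crop1.png",o)
def blob(im,lo,hi,box):
    h=cv2.cvtColor(im,cv2.COLOR_BGR2HSV); m=cv2.inRange(h,lo,hi); k=np.zeros_like(m); x0,y0,x1,y1=box; k[y0:y1,x0:x1]=m[y0:y1,x0:x1]
    n,l,st,ce=cv2.connectedComponentsWithStats(k); i=1+np.argmax(st[1:,4]); x,y,ww,hh,ar=st[i]; return (x+ww/2-.5,y+hh/2-.5),st[i],ce[i],l==i
def tri(p,q):
    e1,d1=ray("scene",[p]);e2,d2=ray("side",[q]);d1=d1[0];d2=d2[0]
    t=np.linalg.lstsq(np.c_[d1,-d2],e2-e1,rcond=None)[0];A=e1+d1*t[0];B=e2+d2*t[1];return (A+B)/2,np.linalg.norm(A-B)
Y=((18,90,90),(38,255,255));W=((0,0,130),(179,60,255));R=((0,150,80),(6,255,255));B=((108,150,80),(125,255,255))
for n,c,b1,b2,z in [("yel",Y,(298,268,330,300),(285,260,315,292),.023),("wht",W,(282,233,306,255),(362,293,392,324),.023),("red",R,(425,185,460,220),(230,425,270,460),.1),("blu",B,(400,195,420,225),(250,370,285,400),.1)]:
    p=blob(s,*c,b1);q=blob(d,*c,b2); print(n,p[1],q[1],*tri(p[0],q[0]),onz("scene",[p[0]],z),onz("side",[q[0]],z))
for n,b1,b2 in [("redtube",(425,185,460,220),(185,395,265,460)),("bluetube",(400,195,435,235),(205,345,285,400))]:
    p=blob(s,*W,b1);q=blob(d,*W,b2)
    print(n,p[1],q[1],tri(p[2],q[2]),onz("scene",[p[2]],.1),onz("side",[q[2]],.1))
```

```text
yel [303 275  18  18 230] [290 267  19  20 294] [0.64247152 0.01256853 0.02328475] 0.002579089864272601 [[0.64085333 0.01168011 0.023     ]] [[0.64283713 0.01382895 0.023     ]]
wht [282 235  24  17 244] [366 297  22  24 377] [ 0.45923799 -0.00699194  0.02699378] 0.004870023548600646 [[ 0.45011558 -0.00801738  0.023     ]] [[ 0.46171052 -0.00770446  0.023     ]]
red [431 190  11  11  46] [237 431  25  26 415] [0.40111907 0.41386248 0.10372697] 0.004400494980242997 [[0.39263893 0.41518493 0.1       ]] [[0.40389289 0.41418773 0.1       ]]
blu [405 201  12   9  51] [257 375  22  23 349] [0.44944391 0.32081038 0.1061765 ] 0.003767257993866675 [[0.43692996 0.32356244 0.1       ]] [[0.45364872 0.31901081 0.1       ]]
redtube [435 194  22  23 261] [ 192  402   55   45 1091] (array([0.46192818, 0.41784094, 0.10410444]), np.float64(0.0015598998484417158)) [[0.45428319 0.42051118 0.1       ]] [[0.46469656 0.41664474 0.1       ]]
bluetube [409 205  21  25 268] [214 351  51  39 902] (array([0.51155231, 0.32384854, 0.10406147]), np.float64(0.00166472505337898)) [[0.50414554 0.32592734 0.1       ]] [[0.51452471 0.32226125 0.1       ]]
```

View pics/crop1.png

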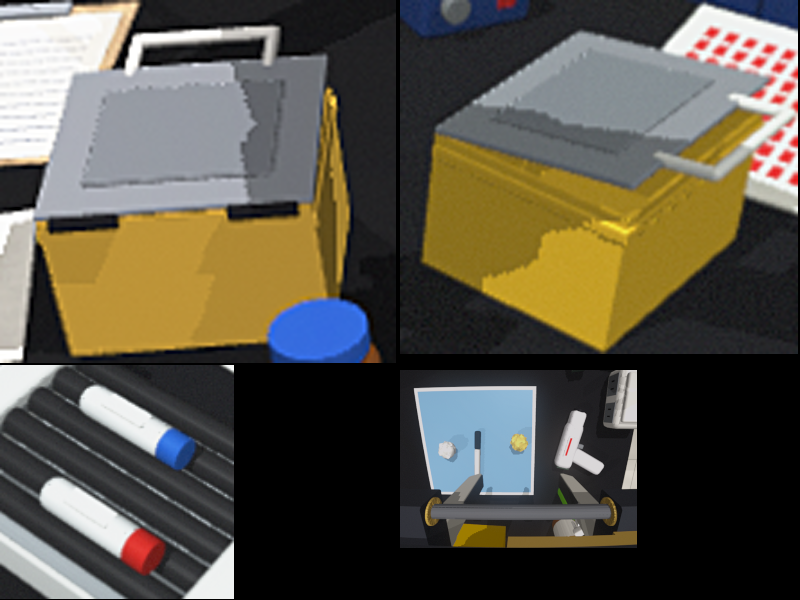

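The crop shows the lid ajar by roughly 0.2 rad. The bar corners are at scene (141.5,200) and (184,198.5), and at side (511,185) and (487,203). The red-capped tube lies along the outer valley.

Run:
```python
from h import *
np.set_printoptions(precision=4,suppress=True)
def tri(p,q):
    e1,d1=ray("scene",[p]);e2,d2=ray("side",[q]);d1=d1[0];d2=d2[0]
    t=np.linalg.lstsq(np.c_[d1,-d2],e2-e1,rcond=None)[0];A=e1+d1*t[0];B=e2+d2*t[1];return (A+B)/2,np.linalg.norm(A-B)
S=lambda x,y:(100+x/3.3,190+y/3.3); D=lambda x,y:(380+(x-400)/2.95,145+y/2.95)
print("bar +y",tri(S(276,32),D(716,171))); print("bar -y",tri(S(137,36),D(788,116)))
print("lid corners: front+y",tri(S(327,58),D(632,187)), "front-y?",S(76,74),D(770,88))
print("front -y",tri(S(76,74),D(770,88)))
print("hinge +y",tri(S(314,204),D(437,127)))
print("hinge -y",tri(S(36,220),D(583,32)))
print("bin rim front+y side z.12", onz("side",[D(622,238)],.12), onz("side",[D(605,350)],0), onz("side",[D(423,263)],0),"scene hinge bottom",onz("scene",[S(75,354),S(333,347)],0))
print("bottles base scene", onz("scene",[(203,345),(256,336)],0.0), "heads",onz("scene",[(198,289)],.145),onz("scene",[(248,278)],.156))
```

```text
bar +y (array([ 0.3894, -0.2912,  0.1568]), np.float64(0.0033240504805149337))
bar -y (array([ 0.3816, -0.401 ,  0.1572]), np.float64(0.0061053936021472546))
lid corners: front+y (array([ 0.4306, -0.2489,  0.149 ]), np.float64(0.00014629066678579204)) front-y? (123.03030303030303, 212.42424242424244) (505.4237288135593, 174.83050847457628)
front -y (array([ 0.4155, -0.448 ,  0.1463]), np.float64(0.005586627276602812))
hinge +y (array([ 0.5993, -0.2591,  0.1238]), np.float64(0.004838603632180722))
hinge -y (array([ 0.5854, -0.4597,  0.1247]), np.float64(0.003226252104430165))
bin rim front+y side z.12 [[ 0.4225 -0.2286  0.12  ]] [[ 0.4293 -0.2525  0.    ]] [[ 0.5966 -0.2579  0.    ]] scene hinge bottom [[ 0.5844 -0.4573 -0.    ]
 [ 0.609  -0.2603  0.    ]]
bottles base scene [[ 0.7895 -0.253   0.    ]
 [ 0.7798 -0.1355  0.    ]] heads [[ 0.7785 -0.2435  0.145 ]] [[ 0.7738 -0.1392  0.156 ]]
```

Request:
apply_moves:
  series: [0.48,-0.183,-0.24,0.02,0,0,-0.002,0.48,-0.183,-0.24,0.02,0,0,-0.002,0.48,-0.183,-0.24,0.02,0,0,-0.002,0.48,-0.183,-0.24,0.02,0,0,-0.002,0.48,-0.183,-0.24,0.02,0,0,-0.002,0.48,-0.183,-0.24,0.02,0,0,-0.002,0.48,-0.183,-0.24,0.02,0,0,-0.002,0.48,-0.183,-0.24,0.02,0,0,-0.002,0.48,-0.183,-0.24,0.02,0,0,-0.002,0.48,-0.183,-0.24,0.02,0,0,-0.002,0.48,-0.183,-0.24,0.02,0,0,-0.002,0.48,-0.183,-0.24,0.02,0,0,0,0.48,0,0,0,0,0,0,0.48,0,0,0,0,0,0]

```text
time: 1.55
position: [0.3859, -0.3459, 0.2473]
tcp_rot: [-2.299, -2.14, -0.0]
wrist_force: [0.1, 0.7, 0.4]
grip_width: 0.024
```

Run:
```python
from h import *
np.set_printoptions(precision=4,suppress=True)
s=arm.read_state();print(s["time"],s["position"],s["tcp_rot"],s["grip_width"],s["joint_vel"])
c=cam("wrist"); w=snap("wrist","w1.png"); np.save("w1cam.npy",np.array([c[2],c[3].ravel()]))
for P in [(.3855,-.346,.157),(.3894,-.2912,.157),(.3816,-.401,.157),(.4306,-.2489,.149),(.4155,-.448,.146)]: print(P,proj("wrist",P,c))
```

```text
1.55 [ 0.3859 -0.3459  0.2473] [-2.2988 -2.1405 -0.0005] 0.024020122950539288 [-0.0367  0.0038 -0.0425  0.001  -0.0059 -0.0007  0.0022]
(0.3855, -0.346, 0.157) [[326.6222 242.0545]]
(0.3894, -0.2912, 0.157) [[326.6585 158.9161]]
(0.3816, -0.401, 0.157) [[326.6096 316.4587]]
(0.4306, -0.2489, 0.149) [[387.6747  85.003 ]]
(0.4155, -0.448, 0.146) [[374.8608 361.845 ]]
```

View pics/w1.png

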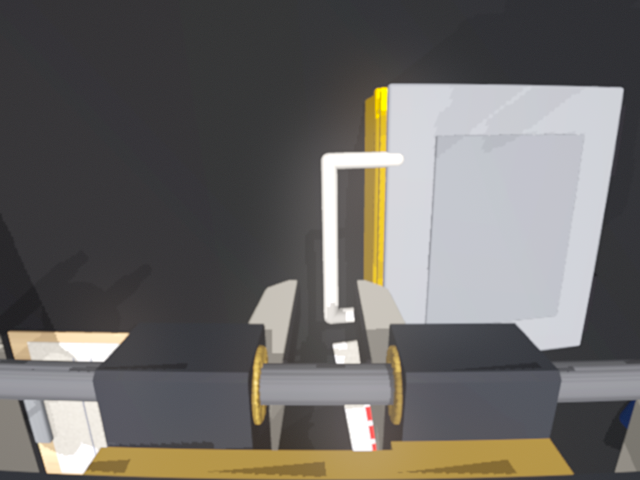

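The wrist view has the bar from (328,157) to (332,317), midway between the fingers and within 2 mm of the estimate. I'll descend and grip it.

Request:
apply_moves:
  series: [0.48,0.015,0,-0.182,0,0,0,0.48,0,0,-0.182,0,0,0,0.48,0,0,-0.182,0,0,0,0.48,0,0,-0.182,0,0,0,0.48,0,0,-0.182,0,0,0,0.48,0,0,0,0,0,0,1,0,0,0,0,0,0,1,0,0,0,0,0,0,1,0,0,0,0,0,0,1,0,0,0,0,0,0]

```text
time: 2.6
position: [0.3881, -0.3454, 0.139]
tcp_rot: [2.297, 2.144, 0.0]
wrist_force: [-1.3, 0.3, 0.7]
grip_width: 0.0092
```

Run:
```python
import numpy as np
from bench import arm
np.set_printoptions(precision=3,suppress=True)
s=arm.read_state();p=s["position"];print(p,s["grip_width"],s["wrist_force"])
# arc of grasp point about hinge
u=np.array([.9976,-.0699]);r=.21
g=np.array([p[0],p[1],p[2]+.0188]); a0=np.arcsin((g[2]-.12)/r)-3/210
o=np.array([0,0,0.])
A=np.linspace(a0,1.57,14)
P=lambda a:np.r_[-r*np.cos(a+.0143)*u,r*np.sin(a+.0143)]
print(a0)
for a,b in zip(A[:-1],A[1:]): print(np.round((P(b)-P(a))/.12,3),np.linalg.norm(P(b)-P(a)))
```

```text
[ 0.388 -0.345  0.139] 0.009193837943227347 [-1.332  0.297  0.725]
0.1665386510744694
[ 0.044 -0.003  0.184] 0.02266034680501516
[ 0.063 -0.004  0.178] 0.02266040797641866
[ 0.082 -0.006  0.17 ] 0.022660487835906535
[ 0.1   -0.007  0.16 ] 0.02266058267467941
[ 0.116 -0.008  0.148] 0.022660688088326608
[ 0.132 -0.009  0.135] 0.022660799181393382
[ 0.146 -0.01   0.12 ] 0.02266091079474291
[ 0.158 -0.011  0.104] 0.022661017745151987
[ 0.168 -0.012  0.086] 0.022661115066010706
[ 0.176 -0.012  0.067] 0.022661198237950743
[ 0.182 -0.013  0.048] 0.02266126339869408
[ 0.186 -0.013  0.028] 0.022661307522382712
[ 0.188 -0.013  0.008] 0.022661328560067293
```

Request:
apply_moves:
  series: [1,0.044,-0.003,0.184,0,0,0,1,0.063,-0.004,0.178,0,0,0,1,0.082,-0.006,0.17,0,0,0,1,0.1,-0.007,0.16,0,0,0,1,0.116,-0.008,0.148,0,0,0]

```text
time: 3.1
position: [0.4318, -0.3479, 0.2394]
tcp_rot: [-2.291, -2.134, 0.008]
wrist_force: [-8.2, 2.6, 2.0]
grip_width: 0.009
```

Request:
apply_moves:
  series: [1,0.132,-0.009,0.135,0,0,0,1,0.146,-0.01,0.12,0,0,0,1,0.158,-0.011,0.104,0,0,0,1,0.168,-0.012,0.086,0,0,0,1,0.176,-0.012,0.067,0,0,0,1,0.182,-0.013,0.048,0,0,0,1,0.186,-0.013,0.028,0,0,0,1,0.188,-0.013,0.008,0,0,0,1,0,0,0,0,0,0,1,0,0,0,0,0,0]

```text
time: 4.1
position: [0.6016, -0.3577, 0.3143]
tcp_rot: [2.287, 2.143, 0.013]
wrist_force: [1.5, 3.4, 6.5]
grip_width: 0.0091
```

Run:
```python
from h import *
a=snap("scene","s2.png");b=snap("side","d2.png")
cv2.imwrite("pics/c2.png",np.hstack([cv2.resize(a[100:320,60:280],(400,400)),cv2.resize(b[60:300,340:580],(400,400))])[:,:,::-1])
print(arm.read_state()["position"])
```

```text
[ 0.60114499 -0.35769692  0.31431125]
```

View pics/c2.png

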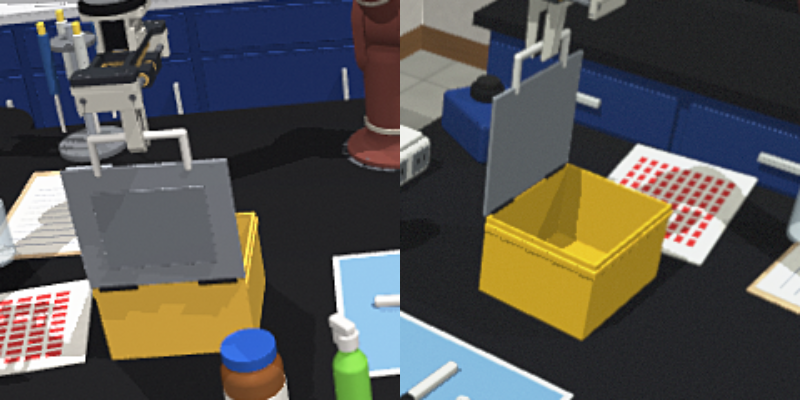

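The lid stands upright, with the bar in the fingers. Next I'll release it, rise, turn 90° and go above the white ball.

Request:
apply_moves:
  series: [0.4,0,0,0,0,0,0,0.4,0,0,0,0,0,0,0.4,0,0,0.33,0,0,0,0.4,0,0,0.33,0,0,0,-0.7,-0.09,0.224,0,0,0,0.0413,-0.7,-0.09,0.224,0,0,0,0.0413,-0.7,-0.09,0.224,0,0,0,0.0413,-0.7,-0.09,0.224,0,0,0,0.0413,-0.7,-0.09,0.224,0,0,0,0.0413,-0.7,-0.09,0.224,-0.24,0,0,0.0413,-0.7,-0.09,0.224,-0.24,0,0,0.0413,-0.7,-0.09,0.224,-0.24,0,0,0.0413,-0.7,-0.09,0.224,-0.24,0,0,0.0413,-0.7,-0.09,0.224,-0.24,0,0,0.0413,-0.7,-0.09,0.224,-0.24,0,0,0.0413,-0.7,-0.09,0.224,-0.24,0,0,0.0413,-0.7,-0.09,0.224,-0.24,0,0,0.0413,-0.7,0,0,0,0,0,0,-0.7,0,0,0,0,0,0]

```text
time: 6.1
position: [0.4566, -0.0111, 0.1591]
tcp_rot: [0.072, -3.14, 0.001]
wrist_force: [0.2, -0.4, 1.7]
grip_width: 0.0788
```

```bash
cat > ball.py <<'E'
import sys
from h import *
np.set_printoptions(precision=4,suppress=True)
s=arm.read_state();p=s["position"];print(p,s["tcp_rot"],s["qpos"])
c=cam("wrist"); w=snap("wrist",sys.argv[1]); h=cv2.cvtColor(w,cv2.COLOR_RGB2HSV)
lo,hi={"w":((0,0,140),(179,45,255)),"y":((18,90,90),(38,255,255))}[sys.argv[2]]
m=cv2.morphologyEx(cv2.inRange(h,lo,hi),cv2.MORPH_OPEN,np.ones((5,5)))
n,l,st,ce=cv2.connectedComponentsWithStats(m)
for i in range(1,n):
    if st[i,4]>300: print(st[i],onz("wrist",[(st[i,0]+st[i,2]/2-.5,st[i,1]+st[i,3]/2-.5)],.023,c))
E
python3 ball.py w2.png w
python3 - <<'E'
import cv2
E
```

```text
[ 0.4566 -0.0111  0.1591] [ 0.0723 -3.1398  0.0008] [ 0.2451  0.4248 -0.3722  2.0274  0.2276  0.7293  1.3491]
[ 162  123  364  211 8157] [[0.4577 0.002  0.023 ]]
[ 305  205   57   55 2380] [[ 0.4613 -0.006   0.023 ]]
[ 187  281   47   41 1009] [[ 0.5253 -0.1049  0.023 ]]
[ 421  281   49   46 1127] [[0.5185 0.0902 0.023 ]]
[ 239  290   90   28 1617] [[ 0.5245 -0.0438  0.023 ]]
[366 385  58  11 501] [[0.6048 0.0564 0.023 ]]
[ 186  428  138   13 1045] [[ 0.6596 -0.0691  0.023 ]]
[359 431 112  15 896] [[0.6574 0.0805 0.023 ]]
```

View pics/w2.png

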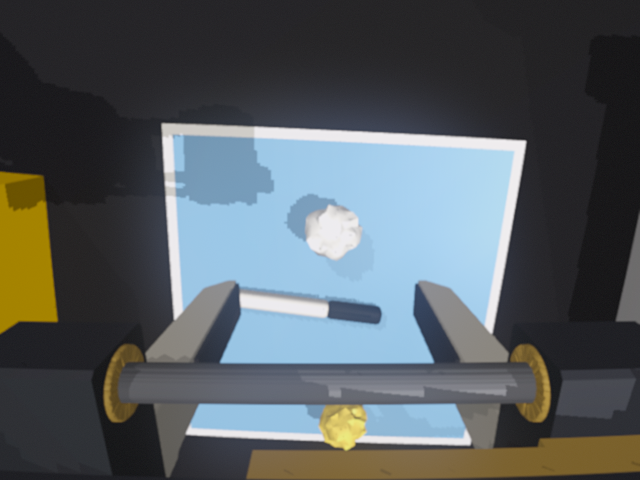

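The white ball sits at (333,232) in the wrist view, which is (0.461,-0.006). The marker lies across at (310,305), clear of the fingers.

Request:
apply_moves:
  series: [-0.7,0.039,0.042,-0.248,0,0,0,-0.7,0,0,-0.248,0,0,0,-0.7,0,0,-0.248,0,0,0,-0.7,0,0,-0.248,0,0,0,-0.7,0,0,-0.24,0,0,0,-0.7,0,0,0,0,0,0,1,0,0,0,0,0,0,1,0,0,0,0,0,0,1,0,0,0,0,0,0,1,0,0,0,0,0,0]

```text
time: 7.15
position: [0.4623, -0.0058, 0.0127]
tcp_rot: [-0.073, 3.138, -0.0]
wrist_force: [-0.2, -0.2, -0.2]
grip_width: 0.0515
```

Request:
apply_moves:
  series: [1,0,0,0,0,0,0,1,0,0,0,0,0,0,1,0,0,0.37,0,0,0,1,0,0,0.37,0,0,0,1,0,0,0.37,0,0,0,1,0,0,0.37,0,0,0]

```text
time: 7.75
position: [0.4608, -0.0056, 0.1908]
tcp_rot: [0.074, -3.14, -0.0]
wrist_force: [0.9, 0.2, -1.0]
grip_width: 0.0439
```

Request:
apply_moves:
  series: [1,0.031,-0.32,0,0,0,0,1,0.031,-0.32,0,0,0,0,1,0.031,-0.32,0,0,0,0,1,0.031,-0.32,0,0,0,0,1,0.031,-0.32,0,0,0,0,1,0.031,-0.32,0,0,0,0,1,0.031,-0.32,0,0,0,0,1,0.031,-0.32,0,0,0,0,1,0.031,-0.32,0,0,0,0,1,0,0,-0.25,0,0,0,1,0,0,-0.25,0,0,0,1,0,0,-0.25,0,0,0,-0.5,0,0,0,0,0,0,-0.5,0,0,0,0,0,0,-0.5,0,0,0.3,0,0,0,-0.5,0,0,0.3,0,0,0,-0.5,0,0,0.3,0,0,0]

```text
time: 9.45
position: [0.4958, -0.3513, 0.2109]
tcp_rot: [-0.074, 3.138, -0.003]
wrist_force: [1.2, 1.0, -0.0]
grip_width: 0.0695
```

Request:
apply_moves:
  series: [-0.7,0,0.303,0,0,0,0,-0.7,0,0.303,0,0,0,0,-0.7,0,0.303,0,0,0,0,-0.7,0,0.303,0,0,0,0,-0.7,0,0.303,0,0,0,0,-0.7,0.204,0.303,-0.08,0,0,0,-0.7,0.204,0.303,-0.08,0,0,0,-0.7,0.204,0.303,-0.08,0,0,0,-0.7,0.204,0.303,-0.08,0,0,0,-0.7,0.204,0.303,-0.08,0,0,0,-0.7,0.204,0,0,0,0,0,-0.7,0,0,0,0,0,0,-0.7,0,0,0,0,0,0]

```text
time: 10.75
position: [0.6422, 0.012, 0.1607]
tcp_rot: [-0.073, 3.139, -0.001]
wrist_force: [0.1, 0.6, -1.0]
grip_width: 0.0787
```

```bash
python3 ball.py w3.png y
python3 - <<'E'
from h import *
snap("side","d3.png")
E
```

```text
[0.6422 0.012  0.1607] [-0.0726  3.1388 -0.0011] [ 0.1505  0.6791 -0.3559  1.5142  0.2652  0.994   1.3394]
[ 300  202   54   51 2118] [[0.6439 0.0117 0.023 ]]
[ 511  345   40   77 1511] [[0.7808 0.203  0.023 ]]
[104 346  36  76 909] [[ 0.7989 -0.167   0.023 ]]
[  247   435   393    45 12076] [[0.8675 0.1347 0.023 ]]
```

Request:
apply_moves:
  series: [-0.7,0.012,0,-0.248,0,0,0,-0.7,0,0,-0.248,0,0,0,-0.7,0,0,-0.248,0,0,0,-0.7,0,0,-0.248,0,0,0,-0.7,0,0,-0.248,0,0,0,-0.7,0,0,0,0,0,0,1,0,0,0,0,0,0,1,0,0,0,0,0,0,1,0,0,0,0,0,0,1,0,0,0,0,0,0,1,0,0,0,0,0,0,1,0,0,0,0,0,0,1,0,0,0.37,0,0,0,1,0,0,0.37,0,0,0,1,0,0,0.37,0,0,0,1,0,0,0.37,0,0,0]

```text
time: 12.45
position: [0.6429, 0.0123, 0.1896]
tcp_rot: [0.074, -3.14, 0.0]
wrist_force: [-0.2, -0.4, -0.5]
grip_width: 0.0429
```

Request:
apply_moves:
  series: [1,-0.243,-0.303,0,0,0,0,1,-0.243,-0.303,0,0,0,0,1,-0.243,-0.303,0,0,0,0,1,-0.243,-0.303,0,0,0,0,1,-0.243,-0.303,0,0,0,0,1,0,-0.303,0,0,0,0,1,0,-0.303,0,0,0,0,1,0,-0.303,0,0,0,0,1,0,-0.303,0,0,0,0,1,0,-0.303,0,0,0,0,1,0,0,-0.25,0,0,0,1,0,0,-0.25,0,0,0,1,0,0,-0.25,0,0,0,-0.5,0,0,0,0,0,0,-0.5,0,0,0,0,0,0,-0.5,0,0,0.3,0,0,0,-0.5,0,0,0.3,0,0,0,-0.5,0,0,0.3,0,0,0]

```text
time: 14.25
position: [0.4984, -0.3513, 0.2097]
tcp_rot: [-0.074, 3.137, -0.003]
wrist_force: [0.7, 0.2, 0.2]
grip_width: 0.0695
```

Run:
```python
from h import *
a=snap("side","d4.png");w=snap("wrist","w4.png")
cv2.imwrite("pics/c4.png",np.hstack([cv2.resize(a[60:300,340:580],(360,360)),cv2.resize(w,(440,360))])[:,:,::-1])
```

```text
(no output)
```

View pics/c4.png

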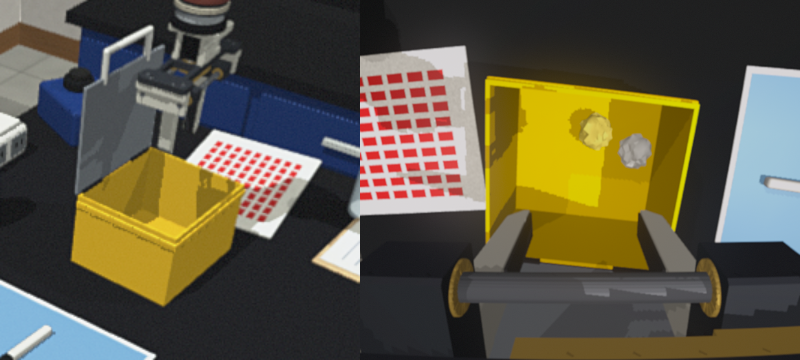

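Both balls are in the bin, in the wrist half at (597,131) and (635,150). Next I'll go above the red-capped tube.

Request:
apply_moves:
  series: [-0.5,-0.018,0.32,0.01,0,0,0,-0.5,-0.018,0.32,0.01,0,0,0,-0.5,-0.018,0.32,0.01,0,0,0,-0.5,-0.018,0.32,0.01,0,0,0,-0.5,-0.018,0.32,0.01,0,0,0,-0.5,-0.018,0.32,0.01,0,0,0,-0.5,-0.018,0.32,0.01,0,0,0,-0.5,-0.018,0.32,0.01,0,0,0,-0.5,-0.018,0.32,0.01,0,0,0,-0.5,-0.018,0.32,0.01,0,0,0,-0.5,-0.018,0.32,0.01,0,0,0,-0.5,-0.018,0.32,0.01,0,0,0,-0.5,-0.018,0.32,0.01,0,0,0,-0.5,-0.018,0.32,0.01,0,0,0,-0.5,-0.018,0.32,0.01,0,0,0,-0.5,-0.018,0.32,0.01,0,0,0,-0.5,-0.018,0.32,0.01,0,0,0,-0.5,-0.018,0.32,0.01,0,0,0,-0.5,-0.018,0.32,0.01,0,0,0,-0.5,-0.018,0.32,0.01,0,0,0]

```text
time: 16.35
position: [0.4542, 0.4187, 0.2316]
tcp_rot: [-0.074, 3.139, 0.002]
wrist_force: [1.7, -0.5, 0.6]
grip_width: 0.07
```

Request:
apply_moves:
  series: [-0.3,0,0,0,0,0,0,-0.3,0,0,0,0,0,0]

```text
time: 16.55
position: [0.4538, 0.4177, 0.2308]
tcp_rot: [-0.077, 3.14, 0.001]
wrist_force: [0.5, -0.3, -0.4]
grip_width: 0.0615
```

Run:
```python
from h import *
np.set_printoptions(precision=4,suppress=True)
s=arm.read_state();print(s["position"],s["tcp_rot"],s["qpos"])
c=cam("wrist");w=snap("wrist","w5.png");h=cv2.cvtColor(w,cv2.COLOR_RGB2HSV)
for lo,hi in (((0,150,80),(6,255,255)),((108,150,80),(125,255,255)),((0,0,140),(179,45,255))):
    m=cv2.morphologyEx(cv2.inRange(h,lo,hi),cv2.MORPH_OPEN,np.ones((5,5)))
    n,l,st,ce=cv2.connectedComponentsWithStats(m)
    for i in range(1,n):
        if st[i,4]>250: print(st[i],ce[i],onz("wrist",[ce[i]],.1,c))
```

```text
[0.4538 0.4177 0.2308] [-0.0769  3.1396  0.0011] [-0.5069  0.5861 -0.4624  1.5014  0.2784  1.1184  0.5953]
[ 306  145   40   33 1266] [325.5308 160.8799] [[0.4035 0.4144 0.1   ]]
[ 180  203   41   35 1183] [199.7422 219.2646] [[0.4522 0.3202 0.1   ]]
[   89    24   295    70 19675] [237.5078  57.9353] [[0.3358 0.3501 0.1   ]]
[ 358   96   15  266 2227] [364.6444 223.8909] [[0.4496 0.4467 0.1   ]]
[   0  119   79  203 2142] [ 53.3119 202.7484] [[0.4444 0.2059 0.1   ]]
[ 308  178   37  119 4116] [325.646  235.0722] [[0.46   0.4172 0.1   ]]
[ 184  237   40   86 2487] [203.6425 273.7004] [[0.4968 0.3216 0.1   ]]
[ 517  287  123   39 3272] [585.8365 306.4921] [[0.5111 0.6372 0.1   ]]
[ 219  404  151   25 3661] [295.6124 415.9765] [[0.6301 0.3985 0.1   ]]
```

View pics/w5.png

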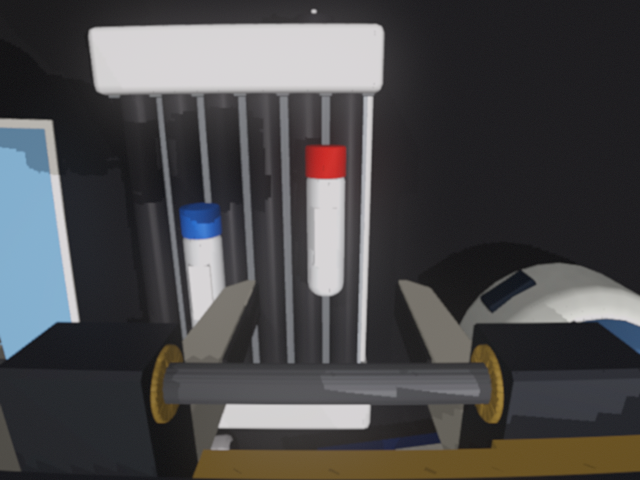

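The red-capped tube spans rows 145 to 297 at column 326, so its centre is at about (0.448,0.4165). The blue-capped tube is about 94 mm away at column 203.

Request:
apply_moves:
  series: [-0.3,-0.05,-0.008,-0.25,0,0,0,-0.3,0,0,-0.25,0,0,0,-0.3,0,0,-0.25,0,0,0,-0.3,0,0,-0.25,0,0,0,-0.3,0,0,-0.07,0,0,0,-0.3,0,0,-0.06,0,0,0,-0.3,0,0,0,0,0,0,-0.3,0,0,0,0,0,0]

```text
time: 17.4
position: [0.4491, 0.4164, 0.0958]
tcp_rot: [-0.073, 3.139, 0.003]
wrist_force: [-0.3, -0.6, 0.4]
grip_width: 0.0605
```

Request:
apply_moves:
  series: [0,-0.005,0,-0.016,0,0,0,0.3,0,0,0,0,0,0,1,0,0,0,0,0,0,1,0,0,0,0,0,0,1,0,0,0,0,0,0,1,0,0,0,0,0,0,1,0,0,0,0,0,0]

```text
time: 18.1
position: [0.4476, 0.4165, 0.0927]
tcp_rot: [-0.074, 3.14, 0.002]
wrist_force: [-0.5, 1.0, 0.8]
grip_width: 0.0282
```

Request:
apply_moves:
  series: [1,0,0,0.1,0,0,0,1,0,0,0.3,0,0,0,1,0,0,0.3,0,0,0,1,0,0,0.3,0,0,0,1,0,-0.1,0,0,0,0]

```text
time: 18.6
position: [0.4488, 0.4079, 0.2187]
tcp_rot: [-0.076, 3.133, 0.015]
wrist_force: [0.4, 0.1, -0.1]
grip_width: 0.0284
```

Request:
apply_moves:
  series: [1,0.024,-0.315,0,0,0,0,1,0.024,-0.315,0,0,0,0,1,0.024,-0.315,0,0,0,0,1,0.024,-0.315,0,0,0,0,1,0.024,-0.315,0,0,0,0,1,0.024,-0.315,0,0,0,0,1,0.024,-0.315,0,0,0,0,1,0.024,-0.315,0,0,0,0,1,0.024,-0.315,0,0,0,0,1,0.024,-0.315,0,0,0,0,1,0.024,-0.315,0,0,0,0,1,0.024,-0.315,0,0,0,0,1,0.024,-0.315,0,0,0,0,1,0.024,-0.315,0,0,0,0,1,0.024,-0.315,0,0,0,0,1,0.024,-0.315,0,0,0,0,1,0.024,-0.315,0,0,0,0,1,0.024,-0.315,0,0,0,0,1,0.024,-0.315,0,0,0,0,1,0.024,-0.315,0,0,0,0]

```text
time: 20.6
position: [0.5039, -0.3539, 0.2121]
tcp_rot: [0.073, -3.139, -0.001]
wrist_force: [1.1, 0.3, -0.1]
grip_width: 0.0282
```

Request:
apply_moves:
  series: [1,0,0,0,0,0,-0.035,1,0,0,0,0,0,0]

```text
time: 20.8
position: [0.5037, -0.3535, 0.2116]
tcp_rot: [-0.104, -3.138, -0.001]
wrist_force: [0.3, 0.3, -0.1]
grip_width: 0.0282
```

Run:
```python
from h import *
a=snap("side","d6.png");w=snap("wrist","w6.png");s=snap("scene","s6.png")
cv2.imwrite("pics/c6.png",np.hstack([cv2.resize(a[60:460,100:580],(400,333)),cv2.resize(w,(400,333))])[:,:,::-1])
```

```text
(no output)
```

View pics/c6.png

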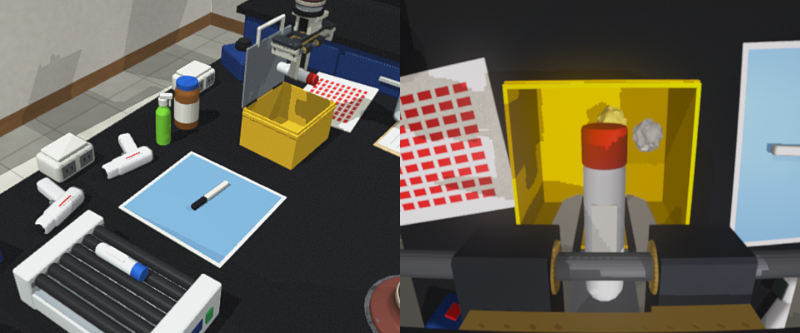

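The tube is gripped and aligned over the bin mouth, and the blue-capped tube is undisturbed. I'll lower and release.

Request:
apply_moves:
  series: [1,0,0,-0.225,0,0,0,1,0,0,-0.225,0,0,0,1,0,0,-0.225,0,0,0,1,0,0,-0.225,0,0,0,1,0,0,-0.225,0,0,0,1,0,0,0,0,0,0,0,0,0,0,0,0,0,0,0,0,0,0,0,0,0,0,0,0,0,0,0,0,0,0.3,0,0,0,0,0,0,0.3,0,0,0,0,0,0,0.3,0,0,0,0,0,0,0.3,0,0,0]

```text
validation failed for argument at $.se...
```

Run:
```python
from h import *
a=snap("side","d7.png");w=snap("wrist","w7.png");s=snap("scene","s7.png")
cv2.imwrite("pics/c7.png",np.hstack([cv2.resize(a[60:300,340:580],(400,400)),cv2.resize(w,(400,400))])[:,:,::-1])
# bar corners in side/scene
print(arm.read_state()["position"],arm.read_state()["grip_width"])
```

```text
[ 0.50539291 -0.35109276  0.21262334] 0.02795313877391388
```

View pics/c7.png

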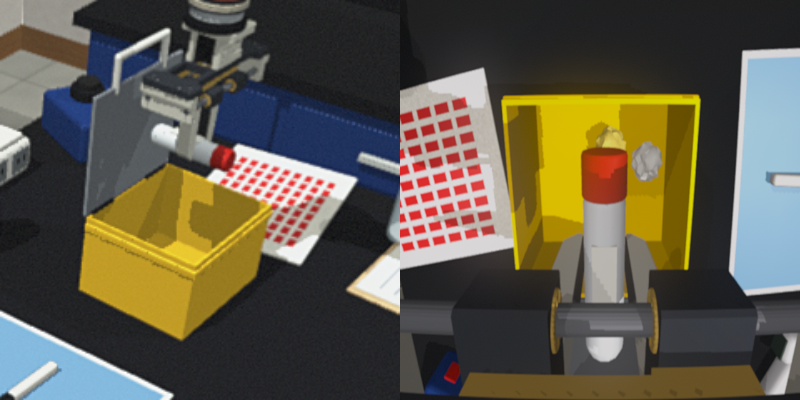

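That call was refused because a row had a wrong count, so nothing moved and the tube is still held. I'll send it again.

Request:
apply_moves:
  series: [1,0,0,-0.225,0,0,0,1,0,0,-0.225,0,0,0,1,0,0,-0.225,0,0,0,1,0,0,-0.225,0,0,0,1,0,0,-0.225,0,0,0,1,0,0,0,0,0,0,0,0,0,0,0,0,0,0,0,0,0,0,0,0,0,0,0,0,0,0,0,0,0,0,0.3,0,0,0,0,0,0,0.3,0,0,0,0,0,0,0.3,0,0,0,0,0,0,0.3,0,0,0]

```text
time: 22.4
position: [0.5055, -0.3522, 0.2243]
tcp_rot: [0.099, 3.138, -0.002]
wrist_force: [0.2, -0.3, -0.1]
grip_width: 0.0465
```

Run:
```python
from h import *
np.set_printoptions(precision=4,suppress=True)
c=cam("wrist");w=snap("wrist","w8.png");snap("scene","s8.png");a=snap("side","d8.png")
h=cv2.cvtColor(w,cv2.COLOR_RGB2HSV)
for lo,hi in (((0,150,80),(6,255,255)),((0,0,110),(179,60,255))):
    m=cv2.morphologyEx(cv2.inRange(h,lo,hi),cv2.MORPH_OPEN,np.ones((5,5)))
    n,l,st,ce=cv2.connectedComponentsWithStats(m)
    for i in range(1,n):
        if st[i,4]>300: print(st[i],ce[i],onz("wrist",[ce[i]],.04,c))
print(arm.read_state()["position"])
cv2.imwrite("pics/c8.png",np.hstack([cv2.resize(a[60:300,340:580],(400,400),interpolation=2),cv2.resize(w,(400,400))])[:,:,::-1])
```

```text
[221 137  28  29 494] [234.5445 151.4737] [[ 0.4471 -0.4286  0.04  ]]
[ 523   57  117  267 3642] [553.4841 155.2792] [[ 0.4666 -0.1509  0.04  ]]
[    0    83   190   237 24809] [ 91.8367 203.6408] [[ 0.4841 -0.5648  0.04  ]]
[ 234  154   85   85 3024] [277.0308 196.3386] [[ 0.4885 -0.3957  0.04  ]]
[ 372  168   45   45 1535] [394.3062 190.6235] [[ 0.4898 -0.2916  0.04  ]]
[589 204  51  17 792] [614.4028 211.8422] [[ 0.5211 -0.0882  0.04  ]]
[ 215  282   55   74 2370] [240.6    319.5814] [[ 0.6073 -0.4431  0.04  ]]
[ 384  282   55   80 2601] [413.1126 322.7659] [[ 0.6212 -0.275   0.04  ]]
[587 334  53  11 412] [613.2646 339.0388] [[ 0.6548 -0.0693  0.04  ]]
[ 300  385  143   16 2073] [375.7959 392.1129] [[ 0.6993 -0.3135  0.04  ]]
[608 399  28  52 963] [620.9543 422.0156] [[ 0.7614 -0.0425  0.04  ]]
[ 0.5071 -0.353   0.2257]
```

View pics/c8.png

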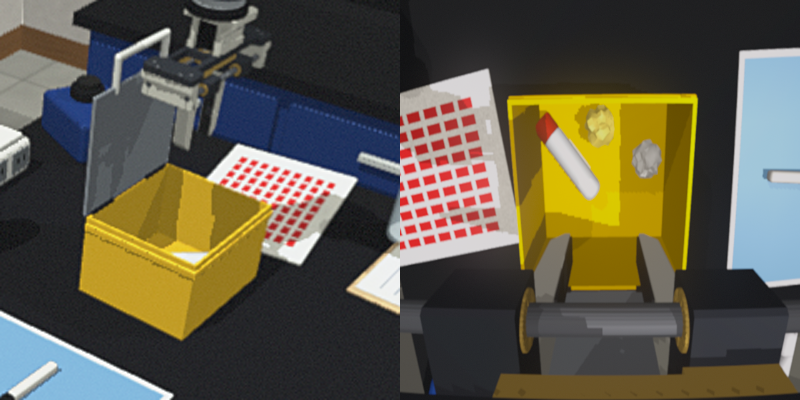

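All three items lie on the bin floor: the tube runs from (545,125) to (595,195), with the balls at (600,125) and (647,158). I'll go back to the bar.

Request:
apply_moves:
  series: [0.4,0,0,0.325,0,0,0,0.4,0,0,0.325,0,0,0,0.4,0,0,0.325,0,0,0,0.4,0,0,0.325,0,0,0,0.4,0,0,0.325,0,0,0,0.4,0.066,-0.004,0,0,0,-0.0418,0.4,0.066,-0.004,0,0,0,-0.0418,0.4,0.066,-0.004,0,0,0,-0.0418,0.4,0.066,-0.004,0,0,0,-0.0418,0.4,0.066,-0.004,0,0,0,-0.0418,0.4,0.066,-0.004,0,0,0,-0.0418,0.4,0.066,-0.004,0,0,0,-0.0418,0.4,0.066,-0.004,0,0,0,-0.0418,0.4,0.066,-0.004,0,0,0,-0.0418,0.4,0.066,-0.004,0,0,0,-0.0418,0.4,0.066,-0.004,0,0,0,-0.0418,0.4,0.066,-0.004,0,0,0,-0.0418,0.4,0,0,0,0,0,0,0.4,0,0,0,0,0,0]

```text
time: 24.45
position: [0.6, -0.3578, 0.4154]
tcp_rot: [-2.291, -2.146, 0.002]
wrist_force: [-0.1, -0.1, 0.3]
grip_width: 0.0279
```

Run:
```python
from h import *
np.set_printoptions(precision=4,suppress=True)
s=arm.read_state();print(s["position"],s["tcp_rot"],s["qpos"])
c=cam("wrist");w=snap("wrist","w9.png")
print(proj("wrist",[(.6015+dx,-.358+.055*k,.333) for k in(-1,0,1) for dx in (0,.0038*k)],c))
g=cv2.inRange(cv2.cvtColor(w,cv2.COLOR_RGB2HSV),(0,0,150),(179,40,255))
for r in range(60,330,30):
    x=np.flatnonzero(g[r]); print(r,[(int(q[0]),int(q[-1])) for q in np.split(x,np.flatnonzero(np.diff(x)>2)+1) if len(q)>3])
```

```text
[ 0.6    -0.3578  0.4154] [-2.2915 -2.1464  0.0016] [ 0.515   0.64   -0.0221  0.8308  0.0136  1.673   0.4333]
[[334.762  321.3222]
 [329.2692 321.6359]
 [329.7972 245.4073]
 [329.7972 245.4073]
 [324.1986 159.9759]
 [330.3778 159.573 ]]
60 [(572, 639)]
90 [(324, 328), (570, 639)]
120 [(324, 328), (568, 639)]
150 [(324, 328), (565, 639)]
180 [(321, 335), (515, 639)]
210 [(244, 271), (321, 335), (513, 639)]
240 [(321, 335), (511, 639)]
270 [(322, 335), (554, 639)]
300 [(0, 33), (36, 143), (199, 252), (255, 287), (319, 335), (551, 639)]
```

Request:
apply_moves:
  series: [0.4,0.004,0,-0.21,0,0,0,0.4,0,0,-0.21,0,0,0,0.4,0,0,-0.21,0,0,0,0.4,0,0,-0.21,0,0,0,0.4,0,0,0,0,0,0,1,0,0,0,0,0,0,1,0,0,0,0,0,0,1,0,0,0,0,0,0,1,0,0,0,0,0,0]

```text
time: 25.4
position: [0.6013, -0.3584, 0.3177]
tcp_rot: [2.293, 2.142, 0.001]
wrist_force: [-1.0, 0.1, 4.0]
grip_width: 0.0089
```

Run:
```python
import numpy as np
from bench import arm
np.set_printoptions(precision=3,suppress=True)
s=arm.read_state();print(s["position"],s["grip_width"],s["wrist_force"])
u=np.array([.9976,-.0699]);r=.21
A=np.linspace(1.585,.0143,15)
P=lambda a:np.r_[-r*np.cos(a)*u,r*np.sin(a)]
for a,b in zip(A[:-1],A[1:]): print(np.round((P(b)-P(a))/.12,3))
```

```text
[ 0.601 -0.358  0.318] 0.00887356733580871 [-0.965  0.1    3.97 ]
[-0.196  0.014 -0.008]
[-0.193  0.014 -0.03 ]
[-0.189  0.013 -0.052]
[-0.182  0.013 -0.073]
[-0.173  0.012 -0.092]
[-0.161  0.011 -0.111]
[-0.148  0.01  -0.129]
[-0.133  0.009 -0.144]
[-0.116  0.008 -0.158]
[-0.097  0.007 -0.17 ]
[-0.077  0.005 -0.18 ]
[-0.057  0.004 -0.188]
[-0.036  0.002 -0.193]
[-0.014  0.001 -0.196]
```

Request:
apply_moves:
  series: [1,-0.196,0.014,-0.008,0,0,0,1,-0.193,0.014,-0.03,0,0,0,1,-0.189,0.013,-0.052,0,0,0,1,-0.182,0.013,-0.073,0,0,0,1,-0.173,0.012,-0.092,0,0,0,1,-0.161,0.011,-0.111,0,0,0,1,-0.148,0.01,-0.129,0,0,0,1,-0.133,0.009,-0.144,0,0,0,1,-0.116,0.008,-0.158,0,0,0,1,-0.097,0.007,-0.17,0,0,0,1,-0.077,0.005,-0.18,0,0,0,1,-0.057,0.004,-0.188,0,0,0,1,0,0,0,0,0,0]

```text
time: 26.7
position: [0.3917, -0.3459, 0.154]
tcp_rot: [-2.298, -2.141, 0.006]
wrist_force: [-3.2, -4.5, -1.6]
grip_width: 0.0093
```

Request:
apply_moves:
  series: [1,-0.036,0.002,-0.193,0,0,0,1,-0.014,0.001,-0.17,0,0,0,1,0,0,0,0,0,0,1,0,0,0,0,0,0]

```text
time: 27.1
position: [0.3855, -0.3453, 0.1115]
tcp_rot: [-2.297, -2.141, 0.007]
wrist_force: [-4.7, -4.1, -0.5]
grip_width: 0.0092
```

Request:
apply_moves:
  series: [1,0,0,-0.04,0,0,0,1,0,0,-0.04,0,0,0,1,0,0,0,0,0,0]

```text
time: 27.4
position: [0.3854, -0.3453, 0.1044]
tcp_rot: [-2.297, -2.141, 0.007]
wrist_force: [-7.5, -1.3, 12.5]
grip_width: 0.009
```

Request:
apply_moves:
  series: [1,0,0,-0.04,0,0,0,1,0,0,0,0,0,0]

```text
time: 27.6
position: [0.3854, -0.3457, 0.1022]
tcp_rot: [2.298, 2.142, -0.007]
wrist_force: [-11.2, 0.6, 28.1]
grip_width: 0.0089
```

The lid is firmly against its stop at 28 N. I'll release and back off upwards.

Request:
apply_moves:
  series: [0.45,0,0,0.04,0,0,0,0.45,0,0,0,0,0,0,0.45,0,0,0,0,0,0,0.45,0,0,0.2,0,0,0,0.45,0,0,0.3,0,0,0,0.45,0,0,0.3,0,0,0,0.45,0,0,0.3,0,0,0,0.45,0,0.3,0.2,0,0,0,0.45,0,0.3,0.1,0,0,0,0.45,0.1,0.3,0,0,0,0,0.45,0.1,0.3,0,0,0,0,0.45,0.1,0.3,0,0,0,0,0.45,0,0,0,0,0,0,0.45,0,0,0,0,0,0]

```text
time: 29.0
position: [0.4246, -0.1622, 0.2699]
tcp_rot: [-2.292, -2.148, 0.0]
wrist_force: [0.2, -0.3, 0.4]
grip_width: 0.0255
```

Run:
```python
from h import *
s=snap("scene","s10.png");d=snap("side","d10.png")
o=np.zeros((600,800,3),np.uint8)
o[:300,:400]=cv2.resize(s,(400,300));o[:300,400:]=cv2.resize(d,(400,300))
o[300:,:400]=cv2.resize(s[180:280,90:223],(400,300),interpolation=2);o[300:,400:]=cv2.resize(d[150:270,370:530],(400,300),interpolation=2)
cv2.imwrite("pics/c10.png",o[:,:,::-1])
print("expected shut bar ends scene/side",*[proj(n,[(.3855+.0038*k-.003,-.346+.055*k,.123) for k in(-1,1)]).round(1).tolist() for n in("scene","side")])
# bystander change
for n,a,b in(("scene","scene0.png",s),("side","side0.png",d)):
    m=(cv2.absdiff(cv2.imread("pics/"+a)[:,:,::-1],b).max(2)>60).astype(np.uint8);m=cv2.morphologyEx(m,cv2.MORPH_OPEN,np.ones((3,3)))
    k,l,st,c=cv2.connectedComponentsWithStats(m); print(n,[st[i].tolist() for i in range(1,k) if st[i,4]>25])
```

```text
expected shut bar ends scene/side [[144.7, 212.5], [185.2, 209.8]] [[510.4, 196.9], [485.0, 217.6]]
scene [[198, 0, 18, 34, 463], [205, 0, 35, 97, 1393], [241, 0, 87, 100, 4639], [192, 24, 5, 18, 66], [209, 55, 8, 10, 59], [211, 98, 29, 17, 247], [298, 104, 20, 24, 242], [205, 127, 33, 36, 596], [293, 128, 27, 8, 119], [287, 135, 34, 31, 424], [284, 153, 6, 5, 26], [291, 153, 7, 11, 49], [290, 174, 38, 54, 864], [97, 191, 88, 49, 1116], [432, 190, 25, 27, 322], [186, 207, 15, 16, 155], [145, 212, 36, 7, 168], [160, 222, 11, 3, 33], [282, 238, 19, 17, 185], [182, 242, 9, 8, 53], [175, 245, 6, 5, 29], [192, 245, 11, 35, 181], [99, 258, 8, 16, 60], [297, 275, 24, 21, 330]]
side [[274, 0, 170, 103, 6042], [447, 0, 28, 22, 483], [507, 0, 133, 268, 15936], [446, 8, 56, 44, 1331], [270, 14, 29, 37, 832], [460, 51, 12, 6, 42], [452, 60, 28, 10, 150], [447, 66, 43, 13, 246], [452, 79, 32, 8, 172], [430, 85, 66, 39, 1397], [279, 104, 7, 8, 44], [290, 105, 24, 5, 92], [299, 104, 23, 20, 192], [405, 108, 23, 18, 242], [281, 115, 14, 9, 78], [458, 125, 16, 8, 68], [272, 127, 82, 58, 1467], [438, 130, 16, 26, 224], [250, 132, 7, 11, 50], [487, 132, 28, 25, 298], [257, 137, 25, 15, 203], [469, 136, 15, 9, 60], [458, 146, 15, 15, 179], [443, 157, 6, 15, 68], [279, 158, 6, 23, 129], [469, 163, 35, 14, 219], [566, 166, 15, 10, 106], [477, 182, 23, 17, 191], [398, 184, 100, 35, 837], [480, 193, 20, 13, 112], [398, 196, 15, 9, 72], [416, 204, 12, 8, 51], [429, 210, 15, 9, 58], [330, 245, 8, 5, 32], [368, 263, 10, 6, 45], [290, 267, 25, 22, 404], [616, 268, 24, 25, 277], [367, 298, 26, 24, 390], [603, 313, 32, 31, 263], [609, 326, 31, 41, 320], [192, 402, 69, 53, 1505]]
```

View pics/c10.png

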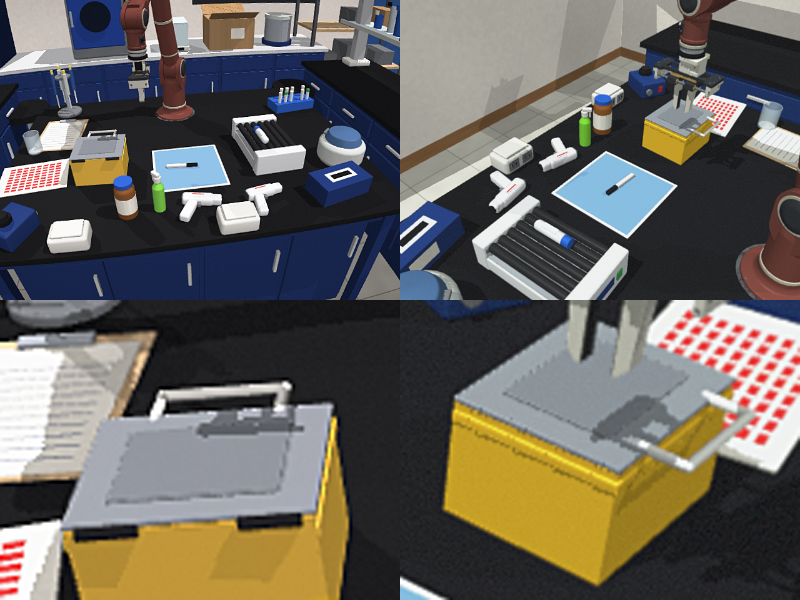

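The lid lies flush on the rim. The bar ends are at scene (143,212)/(186,209) and side (486,217), within about 2 px of the predicted shut position. Nothing but the waste has moved, so I'll hand in.

```bash
python3 -c "
from bench import arm
print(arm.finish_job())"
```

```text
the job is handed in; nothing more can be done
None
```

The bench is cleared: both paper balls and the red-capped tube are in the bin and the lid is shut. I handed the job in at about 29 s of the 72 s allowed; no verdict is reported.

I swung the lid upright by its grab bar, put each ball and then the tube into the bin, gripped the bar again and pressed the lid onto its stop (28 N at the wrist).

- **Waste:** a wrist picture taken before the lid was shut showed all three items lying on the bin floor.
- **Lid:** in the last pictures the bar ends were within about 2 px of where a shut lid should put them, roughly 0.02 rad. I judged this from the pictures, as the joint itself can't be read.
- **Other things:** comparing the first and last pictures showed no change at the blue-capped tube, marker, thermometer guns or bottles. The differences were only the removed waste, the bin and lid, the arm and shadows.
- **Failed or disagreeing:** one move call was refused for a wrong number count; nothing moved and I sent it again. The two fixed cameras disagreed by about 10 mm along x on the white ball and the tubes, so I used the close wrist view for the ball and the spent tube.

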